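# Lengthen the autosampler's rinse-cup boom by one hole

## Robot

A 6-joint arm with a two-finger parallel gripper is mounted at the origin on the work surface. World frame = base frame: x ahead of the robot, y to its left, z up, the work surface at z = 0. Lengths are in m, angles in rad, forces in N, time in s.
With the tool pointing down it reaches from about 0.35 to 0.725 m from the base axis. Payload 6 kg.
Tool frame: the origin (TCP) lies on the centre line of the jaws, within the pads' length; the fingertips stand 25 mm ahead of it and the grasp point (between the pads) lies 6 mm ahead of it; x points along the fingers, z is the direction in which the jaws open and shut, and the axes are right-handed (so a half turn about x gives the same grasp; the last joint's range is limited). The gripper opens to 85 mm and grips with 20 to 120 N. Pads are 22 mm wide; open, the fingers measure 114 mm over their backs; the gripper's body (76 mm by 85 mm) begins 54 mm behind the grasp point. The pads swing forward as they close: fully open they stand 13 mm farther back than shut.
Start: joints at [-0.958, 0.04, 0.085, 0, -1.615, -0.334], TCP at [0.165, -0.577, 0.256] pointing down, gripper open.
Joint ranges: [-2.56, 2.56], [-1.29, 2.01], [-1.08, 1.49], [-3.29, 1.98], [-2.81, -0.18], [-2.99, 2.99]. Speed limits (rad/s): [2.57, 2.57, 3.01, 3.14, 3.14, 3.14].

## Interface

Orientations are given as a 3x3 rotation matrix whose columns are the frame's x, y, z axes.
In Python, from rig import status, snapshot, ticket gives the robot as it stands. The module is installed in compiled form; this text tells all that it offers.
- The arm moves only by the tool arm_command, never from a script. Its arguments are lists of equal length, an entry for each row: "dp": the shift along the tool's x, y, z in cm, a list of three; "twist": the turn, a rotation vector about the tool's x, y, z in degrees, a list of three. A call has 1 to 5 rows; each row is the pose to reach, as a shift and turn from the pose commanded when the call began, along the tool's axes at that moment; what a row does not reach only later rows make up. A row lasts 1/12 s, in which the tool goes at most 41.7 mm and 7.16 degrees, less where a joint would pass 70% of its speed; a pose out of reach is approached as far as the arm can. A call with a gripper value outside its range is refused whole. "claw" is the closure, from 0 (fully open) to 1 (shut), set as the call begins (left out, the last holds). The fingers move at their own pace and stop on an object; "grip_force" is the grip in N (left out, the last holds). Time passes only in rows, so rows that repeat a pose let the fingers close. It gives the time, the measured TCP pose, the force and the opening at its end, in the units of the state.
- status.read_state(): the state, without advancing time (a new reading comes with each control period).
- snapshot(name): name is "scene" or "side" or "wrist"; returns a dict with "img" (384x512x3 uint8, red, green, blue), "intrinsics" (3x3 intrinsics, pixels), "k1" (the pictures are not rectified: a ray, as slopes to the right and down, at radius r is drawn at 1 + k1 r^2 times it, then the intrinsics apply), "world_from_camera" (4x4, takes a point from camera to world coordinates). Camera axes: x right, y up, looking along -z (the intrinsics and any distortion apply to the point x, -y, -z); pixel columns grow to the right and rows downward; lengths in m; the calibration is good to about 2 mm. A picture is of the moment at which its call begins. There is no depth.
- ticket.job_done(): hands the job in, once; it reports no verdict.
The state is a dict: "time": time; "qpos": joint angles; "qvel": joint speeds; "joint_torque": joint torques, N m; "tool_pos": TCP position; "ee_rot": TCP orientation; "contact_force": force on the tool from outside, world axes, zero at the start; "wrist_torque": the same for the moment, N m; "width": finger opening in m.
Only numpy, scipy, OpenCV 4.12 (cv2) and the standard library are available. Lean on these libraries where they do the work, as an engineer would, in place of code of your own. Each camera call takes 0.05 s, during which the arm holds its last target. There are 200 camera calls.

## Task

The rinse cup on the telescoping boom stops short of the sampler's carousel. Press the boom's red snap button flush, slide the outer tube towards the carousel by its orange thumb stop, and stop when the button has sprung up in the very next hole. Be gentle: never press or push the tube harder than about 15 N, also when the button stops it, and leave the bottle, the jar and the screwdriver where they are.

Things in the scene. Friction and masses are not known exactly. Their poses are not given: they have to be found in the camera images.
- button_top (a point): Top of the red snap button: an upright 14 mm pin with a hemispherical top, 6 mm proud of the outer tube's upper face when out. It belongs to the fixed inner tube and moves only up and down on a spring (2.2 N out, 4.3 N flush, 5 N deepest). Out, it locks the outer tube lengthwise and cannot be forced; pressed only part way it stays wedged in its hole. Axes: z up, y along the boom to the carousel.
- sleeve: The sliding outer tube, aluminium, 30 mm square, wall 2 mm. Origin: below the first hole at bench level. y: along the boom to the carousel, the way it must slide; z up. Upper face at z 100 mm; it reaches from y -145 to +200 mm and slides only along y (5 N friction, 5 to 7 N in all while the button is hidden under its wall). Bears about 15 N of pressing or pushing.
- hole_first (a point): Centre, level with the tube's upper face, of the 17 mm hole in which the button sits at first (1.5 mm play). With the button held flush (level with that face) a push of the tube in +y, some 7 to 12 N, makes it dip under the wall. The next hole, alike, lies behind (-y) in an adjustable dark strip, 50 to 82 mm off, differing each time; over it the button springs up by itself and stops the tube hard.
- thumb_stop (a point): Middle of the -y face of the orange thumb stop, an upright plate on the tube, 30 mm wide, 18 mm tall above the tube's upper face, 6 mm thick. The face stands 11 mm ahead (+y) of the first hole's centre and is there to be pushed in +y. Shut fingertips standing on the tube against this face cover the first hole and hold the button flush while they push.
- cup (a point): Centre of the mouth of the white rinse cup (42 mm wide, 28 mm tall) fixed to the front end of the outer tube, 230 mm ahead (+y) of the first hole. It moves with the tube to the black 300 mm carousel, passing above its edge.
- reagent_mid (a point): Middle of a loose amber bottle, 56 mm wide, 110 mm tall, standing beside the boom: leave alone.
- jar_mid (a point): Middle of a loose white jar with a red cap, 52 mm wide, 60 mm tall, standing beside the boom: leave alone.
- driver: Loose yellow-handled screwdriver, 160 mm long, lying beside the boom: leave alone.

How it is judged:
On the way, in this order (a step that is already met when the one before it is completed fails the run):
1. the button is pressed flush (top at most 1 mm above the tube's upper face) in the first hole (z of button_top in the frame of hole_first below 0.001 m and y of button_top in the frame of hole_first between -0.006 and 0.006 m), for 0.1 s.
2. the tube has slid some 13 to 43 mm towards the carousel and the button is hidden under its wall (z of button_top in the frame of hole_first below 0 m and y of button_top in the frame of hole_first between -0.043 and -0.013 m), for 0.1 s.
At the end, for the whole second after the job is handed in: the button has sprung up in the next hole: it stands at least 4.5 mm above the tube's upper face, with the tube 47 to 85 mm along from where the button sat in the first hole, and at rest (z of button_top in the frame of hole_first above 0.0045 m and y of button_top in the frame of hole_first between -0.085 and -0.047 m and linear speed of sleeve below 0.01 m/s); the robot touches nothing.
It fails at once if the tube is pressed or pushed by the fingers with more than 25 N (contact force between the fingers and sleeve above 25 N).
It fails at once if the tube is slid more than 88 mm, past the next hole (y of button_top in the frame of hole_first below -0.088 m).
It fails at once if the bottle, the jar or the screwdriver is moved by more than 15 mm (distance of any of reagent_mid, jar_mid, driver from where it was at the start of the episode above 0.015 m).
It also fails if it takes over 56 s, if anything falls off the work surface, if the arm or the gripper's body presses on something with over 40 N, if the wrist force passes 120 N, or if a joint passes its speed limit or range.

## Working session

There is one attempt and no reset: what is moved stays moved. The work goes in short steps, Python scripts to look and compute and a tool call to move; the robot and the scene stay as the last step left them, time stands still between calls to the robot, and variables do not carry over. Pictures are saved under pics/ and viewed, about 8 in all and at most 12, crops included, and the job is handed in when it is done.

Besides the shell and the picture viewer there is one more tool, called after "Call:" as a command line: name --argument value ..., lists and objects as JSON in quotes. arm_command: Moves the arm, as the interface text tells. Its arguments: {"type":"object","properties":{"dp":{"type":"array","items":{"type":"array","items":{"type":"number"}}},"twist":{"type":"array","items":{"type":"array","items":{"type":"number"}}},"claw":{"type":"number"},"grip_force":{"type":"number"}},"required":["dp","twist"]}

```bash
mkdir -p pics; cat > h.py <<'E'
import numpy as np, cv2
from rig import status, snapshot, ticket
def px2ray(s,u,v):
    K=s["intrinsics"];k=s["k1"]
    d=np.array([(u-K[0,2])/K[0,0],(v-K[1,2])/K[1,1]]);r=d.copy()
    for _ in range(30): r=d/(1+k*(r@r))
    T=s["world_from_camera"];w=T[:3,:3]@np.array([r[0],-r[1],-1.]);return T[:3,3],w/np.linalg.norm(w)
def onz(s,u,v,z):
    o,d=px2ray(s,u,v);return o+d*(z-o[2])/d[2]
def tri(a,b):
    (o,d),(p,e)=a,b;A=np.stack([d,-e],1);t=np.linalg.lstsq(A,p-o,rcond=None)[0]
    x,y=o+t[0]*d,p+t[1]*e;return (x+y)/2,np.linalg.norm(x-y)
def proj(s,P):
    T=s["world_from_camera"];c=T[:3,:3].T@(np.asarray(P)-T[:3,3]);x=np.array([c[0],-c[1]])/-c[2]
    x=x*(1+s["k1"]*(x@x));K=s["intrinsics"];return K[0,0]*x[0]+K[0,2],K[1,1]*x[1]+K[1,2]
def blobs(img,lo,hi,amin=8):
    hsv=cv2.cvtColor(img,cv2.COLOR_RGB2HSV);m=cv2.inRange(hsv,np.array(lo),np.array(hi))
    n,l,st,c=cv2.connectedComponentsWithStats(m)
    return [(st[i].tolist(),c[i].round(1).tolist()) for i in range(1,n) if st[i][4]>=amin]
E
python3 - <<'E'
from h import *
import pickle
S={n:snapshot(n) for n in("scene","side","wrist")}
pickle.dump(S,open("s0.pkl","wb"))
for n in S: print(n,S[n]["world_from_camera"].round(3).tolist(),S[n]["k1"],S[n]["intrinsics"][0,0])
a=np.hstack([S["scene"]["img"],S["side"]["img"]])
cv2.imwrite("pics/a.png",cv2.cvtColor(S["scene"]["img"],4)); cv2.imwrite("pics/b.png",cv2.cvtColor(S["side"]["img"],4)); cv2.imwrite("pics/c.png",cv2.cvtColor(S["wrist"]["img"],4))
st=status.read_state();print(st)
for n in S:
    print(n,"orange",blobs(S[n]["img"],(8,170,120),(18,255,255),15),"red",blobs(S[n]["img"],(0,170,90),(5,255,255),8))
E
```

```text
scene [[-0.875, -0.322, 0.362, 0.853], [0.484, -0.556, 0.676, 0.428], [-0.016, 0.766, 0.642, 0.556], [0.0, 0.0, 0.0, 1.0]] -0.07089006475262793 353.9142228195034
side [[0.997, 0.045, -0.064, 0.548], [-0.077, 0.709, -0.701, -0.488], [0.013, 0.704, 0.71, 0.562], [0.0, 0.0, 0.0, 1.0]] 0.010285884071814586 358.6642901758766
wrist [[-0.276, -0.91, -0.311, 0.086], [0.961, -0.261, -0.091, -0.599], [0.002, -0.324, 0.946, 0.373], [0.0, 0.0, 0.0, 1.0]] -0.013515477772870967 303.0152449203106
{'time': 0.15, 'qpos': array([-9.58301891e-01,  4.06909652e-02,  8.40382228e-02, -3.15713140e-04,
       -1.61547527e+00, -3.33706531e-01]), 'qvel': array([-0.00033785, -0.00433362,  0.0015661 ,  0.00183275,  0.00102113,
        0.0001805 ]), 'joint_torque': array([-2.04364092e-03, -3.68612981e+01,  3.47694790e+01,  6.93629712e+00,
       -4.35658585e-03,  1.09466509e-05]), 'tool_pos': array([ 0.16511896, -0.57661445,  0.25550149]), 'ee_rot': array([[-5.07534773e-04, -9.61385844e-01, -2.75203564e-01],
       [ 1.27093126e-03, -2.75203998e-01,  9.61385014e-01],
       [-9.99999064e-01,  1.38171511e-04,  1.36153092e-03]]), 'contact_force': array([-0.53253577,  0.09369133,  0.21336355]), 'wrist_torque': array([-0.00458021, -0.00168065, -0.01433641]), 'width': 0.08516897947461131}
scene orange [] red [([293, 35, 13, 7, 51], [299.8, 37.5])]
side orange [([204, 214, 17, 4, 38], [212.1, 215.3])] red [([117, 224, 26, 20, 395], [129.5, 233.4]), ([207, 225, 7, 6, 33], [209.9, 227.5])]
wrist orange [] red [([172, 61, 83, 86, 5570], [213.2, 103.3])]
```

View pics/a.png

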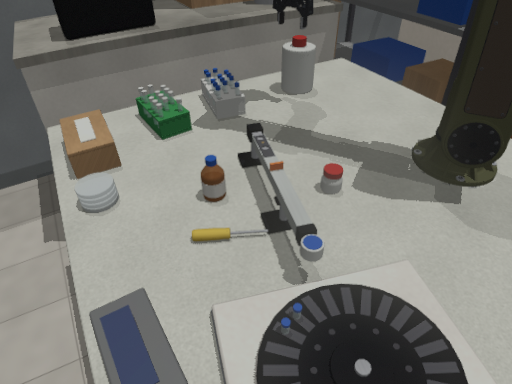

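View pics/b.png

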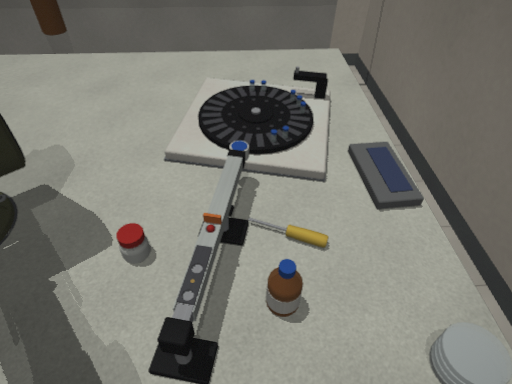

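The side view shows the boom from (175,340) to the cup at (238,147). The red button is at (210,228) and the orange stop at (212,216). The jar (130,240), bottle (285,290) and screwdriver (300,233) lie beside the boom.

```bash
python3 - <<'E'
from h import *
import pickle
S=pickle.load(open("s0.pkl","rb"));s=S["side"];c=S["scene"]
print("orange",[(n,blobs(S[n]["img"],(5,120,80),(20,255,255),15)) for n in("side","scene")])
print("blue",blobs(s["img"],(105,150,60),(125,255,255),15),blobs(c["img"],(105,150,60),(125,255,255),15))
b=onz(s,209.9,227.0,.104);print("button",b)
p=onz(s,238,147,.10);print("cup side",p); q=onz(c,312.5,243,.10);print("cup scene",q, "stop top scene",onz(c,276.5,164,.118),"stop top side",onz(s,212,215.3,.118))
for h in((198,268),(193,281),(188,296)): print(h,onz(s,*h,.1))
print("jar",onz(s,130,236,.06),"bottle cap",onz(s,288,268,.11))
cv2.imwrite("pics/d.png",cv2.resize(cv2.cvtColor(s["img"][190:340,120:270],4),(600,600),interpolation=cv2.INTER_CUBIC))
E
```

```text
orange [('side', [([203, 213, 18, 11, 145], [212.0, 218.0]), ([268, 268, 29, 27, 441], [281.1, 283.9])]), ('scene', [([270, 162, 13, 8, 87], [276.1, 165.5]), ([201, 165, 23, 16, 261], [212.3, 172.8])])]
blue [([301, 101, 5, 5, 19], [302.8, 103.2]), ([283, 126, 5, 5, 23], [285.1, 127.8]), ([271, 129, 6, 5, 26], [273.5, 131.0]), ([232, 141, 15, 10, 108], [238.8, 145.7]), ([279, 260, 17, 18, 249], [286.7, 268.4])] [([417, 0, 56, 25, 1012], [446.4, 9.5]), ([354, 38, 72, 28, 1025], [394.8, 50.4]), ([204, 70, 6, 7, 27], [206.6, 72.7]), ([224, 70, 9, 10, 38], [228.3, 74.5]), ([218, 74, 8, 11, 36], [221.6, 79.1]), ([211, 79, 9, 11, 43], [214.7, 83.8]), ([206, 156, 10, 10, 91], [210.5, 160.3]), ([304, 236, 17, 13, 138], [310.8, 242.1]), ([294, 304, 8, 7, 45], [297.4, 306.8]), ([282, 318, 8, 8, 52], [285.6, 321.8])]
button [ 0.51382665 -0.10940666  0.104     ]
cup side [0.57050563 0.10475476 0.1       ]
cup scene [0.57549728 0.1172131  0.1       ] stop top scene [ 0.52026067 -0.08979205  0.118     ] stop top side [ 0.5181556 -0.0964369  0.118    ]
(198, 268) [ 0.49622399 -0.18428538  0.1       ]
(193, 281) [ 0.48962796 -0.20594726  0.1       ]
(188, 296) [ 0.48356091 -0.22949112  0.1       ]
jar [ 0.37137929 -0.0840916   0.06      ] bottle cap [ 0.62931879 -0.19989161  0.11      ]
```

View pics/d.png

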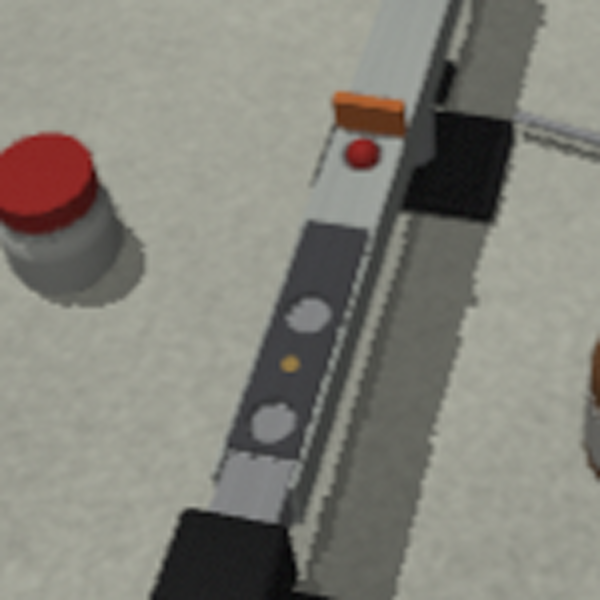

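The next hole is at about (197,269), roughly 77 mm behind the button. A second hole lies beyond it at (188,296). I'll hover over the button with the jaws across the boom, so that the 22 mm pad width lies along it.

```bash
cat >> h.py <<'E'
from scipy.spatial.transform import Rotation as Ro
def frame(yaw):  # yaw = boom direction from world +x
    u=np.array([np.cos(yaw),np.sin(yaw),0]);x=np.array([0,0,-1.]);y=-u;return np.stack([x,y,np.cross(x,y)],1)
def move(P,yaw):
    st=status.read_state();R=st["ee_rot"];d=R.T@(np.array(P)-st["tool_pos"])*100
    t=Ro.from_matrix(R.T@frame(yaw)).as_rotvec(degrees=True)
    print("t",round(st["time"],2),"dp cm",d.round(2),"twist",t.round(2))
E
python3 - <<'E'
from h import *
import pickle
S=pickle.load(open("s0.pkl","rb"));s=S["side"];c=S["scene"]
cup,e=tri(px2ray(s,238.8,145.7),px2ray(c,310.8,242.1));print("cup",cup,e)
far=onz(s,120+272/4,190+423/4,.098);b=onz(s,210,227.6,.104);n=onz(s,120+309/4,190+315/4,.098)
print("next",n,"dist",np.linalg.norm((n-b)[:2]))
for p,q in((far,cup),(b,cup),(far,b)): print(np.degrees(np.arctan2(*(q-p)[1::-1])))
move([.507,-.137,.25],np.radians(75.2))
E
```

```text
cup [0.57361741 0.11206819 0.09695621] 0.0024408268319109283
next [ 0.49491696 -0.18421244  0.098     ] dist 0.07596054378503611
75.1198784171596
75.01605906749072
75.31731939077365
t 0.15 dp cm [  0.59 -44.97  32.85] twist [-5.923e+01  8.000e-02  3.000e-02]
```

Call:
arm_command --dp '[[0.6, -45, 32.9], [0.6, -45, 32.9], [0.6, -45, 32.9], [0.6, -45, 32.9], [0.6, -45, 32.9]]' --twist '[[-7, 0, 0], [-14, 0, 0], [-21, 0, 0], [-28, 0, 0], [-35, 0, 0]]' --claw 1 --grip_force 40

```text
time: 0.57
tool_pos: [0.2935, -0.4106, 0.2537]
ee_rot: [[-0.0, -0.625, -0.78], [0.0, -0.78, 0.625], [-1.0, -0.0, 0.0]]
contact_force: [1.2, -0.3, -0.2]
width: 0.0256
```

```bash
python3 -c "
from h import *
move([.507,-.137,.25],np.radians(75.15))"
```

```text
t 0.57 dp cm [  0.38 -34.7    0.46] twist [-2.387e+01  1.000e-02  2.000e-02]
```

Call:
arm_command --dp '[[0.4, -34.7, 0.5], [0.4, -34.7, 0.5], [0.4, -34.7, 0.5], [0.4, -34.7, 0.5], [0.4, -34.7, 0.5]]' --twist '[[-7, 0, 0], [-14, 0, 0], [-21, 0, 0], [-23.9, 0, 0], [-23.9, 0, 0]]'

```text
time: 0.98
tool_pos: [0.4225, -0.2466, 0.2517]
ee_rot: [[0.0, -0.258, -0.966], [0.0, -0.966, 0.258], [-1.0, -0.0, -0.0]]
contact_force: [1.4, -0.4, -0.9]
width: 0.0001
```

```bash
python3 -c "
from h import *
move([.507,-.137,.25],np.radians(75.15))"
```

```text
t 0.98 dp cm [  0.18 -12.77  -5.33] twist [-0.09 -0.03  0.02]
```

Call:
arm_command --dp '[[0.2, -12.8, -5.3], [0.2, -12.8, -5.3], [0.2, -12.8, -5.3], [0.2, -12.8, -5.3], [0.2, -12.8, -5.3]]' --twist '[[0, 0, 0], [0, 0, 0], [0, 0, 0], [0, 0, 0], [0, 0, 0]]'

```text
time: 1.4
tool_pos: [0.5077, -0.1361, 0.2483]
ee_rot: [[-0.002, -0.257, -0.966], [0.001, -0.966, 0.257], [-1.0, -0.0, 0.002]]
contact_force: [-0.0, -1.9, 0.7]
width: 0.0003
```

```bash
python3 - <<'E'
from h import *
import pickle
S={n:snapshot(n) for n in("wrist","side","scene")};pickle.dump(S,open("s1.pkl","wb"))
s=S["wrist"];st=status.read_state();print(st["time"],st["tool_pos"],st["contact_force"],s["world_from_camera"].round(3).tolist())
print("orange",blobs(s["img"],(5,120,80),(20,255,255),15),"red",blobs(s["img"],(0,150,80),(5,255,255),8))
cv2.imwrite("pics/e.png",cv2.cvtColor(s["img"],4))
E
```

```text
1.55 [ 0.50611946 -0.13915884  0.2495097 ] [-0.27160229 -1.04276194  0.25205788] [[-0.967, -0.243, -0.081, 0.487], [0.256, -0.914, -0.314, -0.217], [0.003, -0.324, 0.946, 0.366], [0.0, 0.0, 0.0, 1.0]]
orange [([93, 119, 56, 55, 1716], [125.4, 143.8]), ([238, 222, 34, 14, 422], [254.5, 228.2])] red [([372, 168, 43, 43, 1392], [392.5, 189.4]), ([248, 204, 14, 14, 162], [254.7, 210.6])]
```

View pics/e.png

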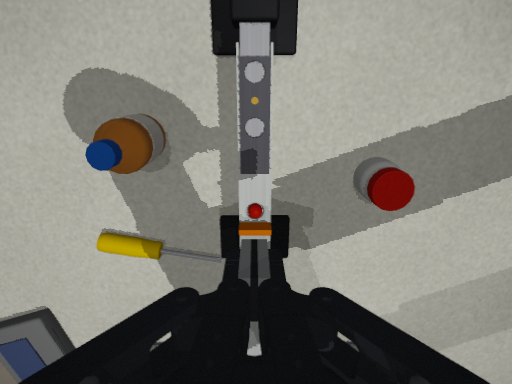

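The wrist view shows the boom upright at column 254, the button at (255,211), the stop at (255,228) and the next hole at (254,128). The bottle and jar are well clear of the fingers.

```bash
python3 - <<'E'
from h import *
import pickle
S=pickle.load(open("s1.pkl","rb"));s=S["wrist"];im=s["img"]
b=onz(s,254.7,210.6,.1035);n=onz(s,254.5,127.5,.098);f=onz(s,254.5,72,.098)
print("button",b,"next",n,np.linalg.norm((n-b)[:2]),"far",f)
for p,q in((f,b),(n,b)): print(np.degrees(np.arctan2(*(q-p)[1::-1])))
hsv=cv2.cvtColor(im,cv2.COLOR_RGB2HSV)
print([(r,hsv[r,250].tolist()) for r in range(214,244)])
top=onz(s,254.5,222.5,.118);bot=onz(s,254.5,222.5,.1);print("stop edge z118",top)
side=S["side"];print("side red/orange",blobs(side["img"],(0,150,80),(5,255,255),8),blobs(side["img"],(5,120,80),(20,255,255),15))
# tube edges col at row 190 for centre line
g=im[185].astype(int).sum(1);print([ (i,int(g[i])) for i in range(232,278,1)])
b2,e=tri(px2ray(S["side"],*blobs(side["img"],(0,150,80),(5,255,255),8)[-1][1]),px2ray(s,254.7,210.6));print("tri button",b2,e)
E
```

```text
button [ 0.51345777 -0.1122133   0.1035    ] next [ 0.49424505 -0.18548991  0.098     ] 0.075753479415061 far [ 0.48272445 -0.22905459  0.098     ]
75.26303698544811
75.30807718387621
[(214, [1, 245, 124]), (215, [1, 251, 119]), (216, [1, 204, 106]), (217, [4, 21, 85]), (218, [60, 4, 135]), (219, [53, 6, 159]), (220, [53, 6, 159]), (221, [60, 5, 97]), (222, [13, 178, 93]), (223, [14, 255, 93]), (224, [14, 255, 93]), (225, [14, 255, 94]), (226, [14, 255, 94]), (227, [14, 255, 93]), (228, [14, 250, 94]), (229, [14, 255, 94]), (230, [15, 255, 171]), (231, [16, 255, 181]), (232, [16, 255, 181]), (233, [16, 255, 180]), (234, [15, 255, 181]), (235, [15, 110, 158]), (236, [60, 5, 159]), (237, [60, 5, 159]), (238, [60, 5, 159]), (239, [90, 3, 79]), (240, [120, 4, 62]), (241, [105, 8, 62]), (242, [90, 8, 61]), (243, [90, 8, 61])]
stop edge z118 [ 0.51512391 -0.10693325  0.118     ]
side red/orange [([117, 224, 26, 24, 485], [129.7, 235.3]), ([207, 225, 7, 7, 40], [210.2, 227.9])] [([203, 213, 18, 11, 147], [212.0, 218.0]), ([268, 268, 34, 30, 648], [284.1, 284.6])]
[(232, 363), (233, 362), (234, 368), (235, 372), (236, 369), (237, 363), (238, 435), (239, 516), (240, 530), (241, 529), (242, 529), (243, 533), (244, 529), (245, 528), (246, 528), (247, 531), (248, 531), (249, 529), (250, 520), (251, 522), (252, 525), (253, 531), (254, 530), (255, 524), (256, 529), (257, 529), (258, 530), (259, 533), (260, 529), (261, 528), (262, 523), (263, 518), (264, 517), (265, 519), (266, 530), (267, 538), (268, 532), (269, 530), (270, 527), (271, 533), (272, 535), (273, 530), (274, 522), (275, 515), (276, 403), (277, 350)]
tri button [ 0.51386609 -0.11255388  0.10505803] 0.0012188399319185948
```

```bash
python3 - <<'E'
from h import *
import pickle
s=pickle.load(open("s1.pkl","rb"))["wrist"]
u=np.array([np.cos(np.radians(75.2)),np.sin(np.radians(75.2)),0]);b=np.array([.5137,-.1124,0])
for r,z in((221.7,.1),(229.5,.118),(235,.118)): print(r,(onz(s,254.5,r,z)-b)@u*1000)
st=status.read_state();print(st["tool_pos"],st["contact_force"],(st["tool_pos"]-b)@u)
move(np.array([.5137,-.1124,.150])-.004*u,np.radians(75.2))
E
```

```text
221.7 13.03321547548362
229.5 12.55577630858844
235 18.064113103179395
[ 0.50611946 -0.13915884  0.2495097 ] [-0.27160229 -1.04276194  0.25205788] -0.02780748445805353
t 1.55 dp cm [ 9.95 -2.38 -0.04] twist [-0.32  0.03 -0.01]
```

Call:
arm_command --dp '[[3.3, -2.4, 0], [6.6, -2.4, 0], [9.9, -2.4, 0], [9.9, -2.4, 0], [9.9, -2.4, 0]]' --twist '[[-0.3, 0, 0], [-0.3, 0, 0], [-0.3, 0, 0], [-0.3, 0, 0], [-0.3, 0, 0]]'

```text
time: 1.97
tool_pos: [0.5115, -0.1169, 0.1502]
ee_rot: [[-0.003, -0.257, -0.966], [-0.001, -0.966, 0.257], [-1.0, 0.002, 0.002]]
contact_force: [0.7, -0.0, 0.7]
width: -0.0001
```

```bash
python3 - <<'E'
from h import *
u=np.array([np.cos(np.radians(75.2)),np.sin(np.radians(75.2)),0]);b=np.array([.5137,-.1124,0])
im=[snapshot(n)["img"] for n in("side","wrist","scene")]
st=status.read_state();print(st["time"],st["tool_pos"],st["contact_force"],(st["tool_pos"]-b)@u)
move(np.array([.5137,-.1124,.140])-.004*u,np.radians(75.2))
v=np.hstack([cv2.resize(im[0][150:270,150:270],(400,400)),cv2.resize(im[2][110:230,220:340],(400,400))])
cv2.imwrite("pics/f.png",cv2.cvtColor(v,4))
E
```

```text
2.1167 [ 0.51374726 -0.11650004  0.15395169] [0.15556147 0.02694602 1.05287116] -0.0039519442650822354
t 2.12 dp cm [1.39 0.01 0.12] twist [-0.07 -0.26  0.04]
```

View pics/f.png

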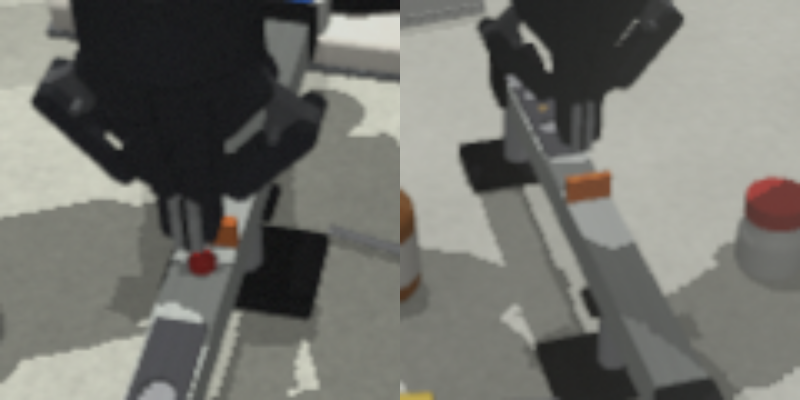

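```bash
python3 - <<'E'
from h import *
s=snapshot("side");c=snapshot("scene");st=status.read_state()
p=st["tool_pos"]+.025*st["ee_rot"][:,0]
print(st["tool_pos"],"tip side exp",proj(s,p),"seen ~207,224; scene exp",proj(c,p),"seen ~273,155")
print("tri tip",tri(px2ray(s,207,224),px2ray(c,273.5,154)))
u=np.array([np.cos(np.radians(75.2)),np.sin(np.radians(75.2)),0])
move(np.array([.5137,-.1124,.138])-.004*u,np.radians(75.2))
E
```

```text
[ 0.51360739 -0.11609093  0.1532856 ] tip side exp (np.float64(208.72524036798734), np.float64(220.49094475608348)) seen ~207,224; scene exp (np.float64(272.7808383606096), np.float64(153.12624814716128)) seen ~273,155
tri tip (array([ 0.51041902, -0.11875021,  0.12325454]), np.float64(0.0004922400423682953))
t 2.22 dp cm [1.53 0.04 0.09] twist [-0.06 -0.22  0.06]
```

The left panel (side view) shows the shut fingertips just above and behind the button, clear of the stop. The right panel (scene view) agrees. I'll go down in small steps.

Call:
arm_command --dp '[[0.7, 0, 0.1], [1.5, 0, 0.1], [1.5, 0, 0.1], [1.5, 0, 0.1], [1.5, 0, 0.1]]' --twist '[[0, 0, 0], [0, 0, 0], [0, 0, 0], [0, 0, 0], [0, 0, 0]]'

```text
time: 2.63
tool_pos: [0.5116, -0.1155, 0.1355]
ee_rot: [[-0.0, -0.256, -0.967], [-0.0, -0.967, 0.256], [-1.0, 0.0, 0.0]]
contact_force: [-0.1, -0.9, 0.2]
width: 0.0001
```

Call:
arm_command --dp '[[0, 0, 0], [0, 0, 0], [0, 0, 0], [0, 0, 0], [0, 0, 0]]' --twist '[[0, 0, 0], [0, 0, 0], [0, 0, 0], [0, 0, 0], [0, 0, 0]]'

```text
time: 3.05
tool_pos: [0.5117, -0.1154, 0.1357]
ee_rot: [[0.0, -0.256, -0.967], [0.0, -0.967, 0.256], [-1.0, -0.0, -0.0]]
contact_force: [0.5, -0.6, -0.2]
width: -0.0002
```

Call:
arm_command --dp '[[0.1, 0, -0.1], [0.2, 0, -0.1], [0.3, 0, -0.1], [0.4, 0, -0.1], [0.5, 0, -0.1]]' --twist '[[0, 0, 0], [0, 0, 0], [0, 0, 0], [0, 0, 0], [0, 0, 0]]'

```text
time: 3.47
tool_pos: [0.5126, -0.1157, 0.1306]
ee_rot: [[-0.0, -0.256, -0.967], [-0.0, -0.967, 0.256], [-1.0, 0.0, 0.0]]
contact_force: [-0.6, 0.1, 1.4]
width: 0.0003
```

Call:
arm_command --dp '[[0.1, 0, 0], [0.15, 0, 0], [0.2, 0, 0], [0.2, 0, 0], [0.2, 0, 0]]' --twist '[[0, 0, 0], [0, 0, 0], [0, 0, 0], [0, 0, 0], [0, 0, 0]]'

```text
time: 3.88
tool_pos: [0.5127, -0.1157, 0.1288]
ee_rot: [[0.0, -0.256, -0.967], [0.0, -0.967, 0.256], [-1.0, -0.0, -0.0]]
contact_force: [-1.2, 0.6, 3.4]
width: -0.0004
```

Call:
arm_command --dp '[[0.05, 0, 0], [0.1, 0, 0], [0.15, 0, 0], [0.2, 0, 0], [0.2, 0, 0]]' --twist '[[0, 0, 0], [0, 0, 0], [0, 0, 0], [0, 0, 0], [0, 0, 0]]'

```text
time: 4.3
tool_pos: [0.5127, -0.1157, 0.1266]
ee_rot: [[0.0, -0.256, -0.967], [0.0, -0.967, 0.256], [-1.0, -0.0, -0.0]]
contact_force: [-0.9, -0.0, 3.9]
width: -0.0
```

Call:
arm_command --dp '[[0.05, 0, 0], [0.05, 0, 0], [0.1, 0, 0], [0.1, 0, 0], [0.1, 0, 0]]' --twist '[[0, 0, 0], [0, 0, 0], [0, 0, 0], [0, 0, 0], [0, 0, 0]]'

```text
time: 4.72
tool_pos: [0.5127, -0.1157, 0.1257]
ee_rot: [[0.0, -0.256, -0.967], [0.0, -0.967, 0.256], [-1.0, -0.0, -0.0]]
contact_force: [-1.8, -0.2, 4.2]
width: -0.0001
```

Call:
arm_command --dp '[[0.05, 0, 0], [0.05, 0, 0], [0.05, 0, 0], [0.05, 0, 0], [0.05, 0, 0]]' --twist '[[0, 0, 0], [0, 0, 0], [0, 0, 0], [0, 0, 0], [0, 0, 0]]'

```text
time: 5.13
tool_pos: [0.5126, -0.1157, 0.1252]
ee_rot: [[-0.0, -0.256, -0.967], [0.0, -0.967, 0.256], [-1.0, -0.0, 0.0]]
contact_force: [-1.4, 0.2, 4.1]
width: 0.0001
```

Call:
arm_command --dp '[[0.05, 0, 0], [0.05, 0, 0], [0.05, 0, 0], [0.05, 0, 0], [0.05, 0, 0]]' --twist '[[0, 0, 0], [0, 0, 0], [0, 0, 0], [0, 0, 0], [0, 0, 0]]'

```text
time: 5.55
tool_pos: [0.5127, -0.1157, 0.1251]
ee_rot: [[0.0, -0.256, -0.967], [-0.0, -0.967, 0.256], [-1.0, -0.0, -0.0]]
contact_force: [-1.7, 0.7, 6.0]
width: -0.0001
```

Call:
arm_command --dp '[[0.02, -0.05, 0], [0.02, -0.1, 0], [0.02, -0.15, 0], [0.02, -0.2, 0], [0.02, -0.2, 0]]' --twist '[[0, 0, 0], [0, 0, 0], [0, 0, 0], [0, 0, 0], [0, 0, 0]]'

```text
time: 5.97
tool_pos: [0.5133, -0.1146, 0.1251]
ee_rot: [[0.0, -0.256, -0.967], [-0.002, -0.967, 0.256], [-1.0, 0.001, -0.001]]
contact_force: [-1.8, -3.1, 5.8]
width: 0.0002
```

Call:
arm_command --dp '[[0, -0.05, 0], [0, -0.1, 0], [0, -0.15, 0], [0, -0.15, 0], [0, -0.15, 0]]' --twist '[[0, 0, 0], [0, 0, 0], [0, 0, 0], [0, 0, 0], [0, 0, 0]]'

```text
time: 6.38
tool_pos: [0.5137, -0.1131, 0.1251]
ee_rot: [[0.001, -0.256, -0.967], [-0.002, -0.967, 0.256], [-1.0, 0.001, -0.001]]
contact_force: [-1.5, -2.1, 4.4]
width: 0.0
```

Call:
arm_command --dp '[[0.02, -0.05, 0], [0.02, -0.1, 0], [0.02, -0.15, 0], [0.02, -0.15, 0], [0.02, -0.15, 0]]' --twist '[[0, 0, 0], [0, 0, 0], [0, 0, 0], [0, 0, 0], [0, 0, 0]]'

```text
time: 6.8
tool_pos: [0.5142, -0.1117, 0.125]
ee_rot: [[0.001, -0.256, -0.967], [-0.002, -0.967, 0.256], [-1.0, 0.001, -0.001]]
contact_force: [-0.5, -3.2, 5.2]
width: -0.0001
```

Call:
arm_command --dp '[[0.02, -0.05, 0], [0.02, -0.1, 0], [0.02, -0.1, 0], [0.02, -0.1, 0], [0.02, -0.1, 0]]' --twist '[[0, 0, 0], [0, 0, 0], [0, 0, 0], [0, 0, 0], [0, 0, 0]]'

```text
time: 7.22
tool_pos: [0.5143, -0.1111, 0.1247]
ee_rot: [[0.001, -0.256, -0.967], [-0.002, -0.967, 0.256], [-1.0, 0.002, -0.001]]
contact_force: [-0.5, -4.6, 5.2]
width: 0.0001
```

Call:
arm_command --dp '[[0, -0.05, 0], [0, -0.05, 0], [0, -0.1, 0], [0, -0.1, 0], [0, -0.1, 0]]' --twist '[[0, 0, 0], [0, 0, 0], [0, 0, 0], [0, 0, 0], [0, 0, 0]]'

```text
time: 7.63
tool_pos: [0.5144, -0.1106, 0.1247]
ee_rot: [[0.0, -0.257, -0.966], [-0.003, -0.966, 0.257], [-1.0, 0.003, -0.001]]
contact_force: [0.4, -6.4, 4.0]
width: -0.0004
```

Call:
arm_command --dp '[[0, -0.05, 0], [0, -0.05, 0], [0, -0.05, 0], [0, -0.05, 0], [0, -0.05, 0]]' --twist '[[0, 0, 0], [0, 0, 0], [0, 0, 0], [0, 0, 0], [0, 0, 0]]'

```text
time: 8.05
tool_pos: [0.5146, -0.1101, 0.1247]
ee_rot: [[0.0, -0.257, -0.967], [-0.003, -0.967, 0.257], [-1.0, 0.003, -0.001]]
contact_force: [-1.7, -6.1, 5.0]
width: 0.0
```

Call:
arm_command --dp '[[0.02, -0.05, 0], [0.02, -0.05, 0], [0.02, -0.1, 0], [0.02, -0.1, 0], [0.02, -0.1, 0]]' --twist '[[0, 0, 0], [0, 0, 0], [0, 0, 0], [0, 0, 0], [0, 0, 0]]'

```text
time: 8.47
tool_pos: [0.5148, -0.1092, 0.1247]
ee_rot: [[0.0, -0.257, -0.966], [-0.003, -0.966, 0.257], [-1.0, 0.003, -0.001]]
contact_force: [-2.1, -6.5, 5.6]
width: -0.0002
```

Call:
arm_command --dp '[[0, -0.05, 0], [0, -0.05, 0], [0, -0.05, 0], [0, -0.05, 0], [0, -0.05, 0]]' --twist '[[0, 0, 0], [0, 0, 0], [0, 0, 0], [0, 0, 0], [0, 0, 0]]'

```text
time: 8.88
tool_pos: [0.5149, -0.1088, 0.1247]
ee_rot: [[0.0, -0.257, -0.966], [-0.003, -0.966, 0.257], [-1.0, 0.003, -0.001]]
contact_force: [-0.9, -6.6, 6.1]
width: -0.0001
```

Call:
arm_command --dp '[[0, -0.05, 0], [0, -0.1, 0], [0, -0.15, 0], [0, -0.15, 0], [0, -0.15, 0]]' --twist '[[0, 0, 0], [0, 0, 0], [0, 0, 0], [0, 0, 0], [0, 0, 0]]'

```text
time: 9.3
tool_pos: [0.5153, -0.1073, 0.1247]
ee_rot: [[0.0, -0.257, -0.967], [-0.003, -0.967, 0.257], [-1.0, 0.003, -0.001]]
contact_force: [-1.7, -7.1, 5.5]
width: -0.0003
```

Call:
arm_command --dp '[[0, -0.05, 0], [0, -0.1, 0], [0, -0.1, 0], [0, -0.1, 0], [0, -0.1, 0]]' --twist '[[0, 0, 0], [0, 0, 0], [0, 0, 0], [0, 0, 0], [0, 0, 0]]'

```text
time: 9.72
tool_pos: [0.5156, -0.1063, 0.1247]
ee_rot: [[0.0, -0.257, -0.967], [-0.003, -0.967, 0.257], [-1.0, 0.003, -0.001]]
contact_force: [-0.8, -6.7, 5.6]
width: -0.0001
```

```bash
cat >> h.py <<'E'
def cup():
    c=snapshot("scene");s=snapshot("side")
    bc=[b for b in blobs(c["img"],(105,150,60),(125,255,255),15) if 285<b[1][0]<350 and 225<b[1][1]<300 and b[0][4]>70]
    bs=[b for b in blobs(s["img"],(105,150,60),(125,255,255),15) if 225<b[1][0]<262 and 110<b[1][1]<160 and b[0][4]>40]
    u=np.array([np.cos(np.radians(75.2)),np.sin(np.radians(75.2)),0]);c0=onz(c,310.8,242.1,.1)
    for b in bc: print("cup scene",b,"slid mm",((onz(c,*b[1],.1)-c0)@u*1000).round(1))
    c0=onz(s,238.8,145.7,.1)
    for b in bs: print("cup side",b,"slid mm",((onz(s,*b[1],.1)-c0)@u*1000).round(1))
E
python3 -c "
from h import *
cup()"
```

```text
cup scene ([305, 238, 18, 13, 181], [313.7, 244.3]) slid mm 6.0
cup side ([231, 140, 16, 9, 109], [239.1, 144.1]) slid mm 5.4
```

The cup shows the tube already sliding, about 5.5 mm, at roughly 7 N, so the button has dipped under the wall. I'll carry on.

Call:
arm_command --dp '[[-0.03, -0.15, 0], [-0.05, -0.3, 0], [-0.05, -0.5, 0], [-0.05, -0.7, 0], [-0.05, -0.9, 0]]' --twist '[[0, 0, 0], [0, 0, 0], [0, 0, 0], [0, 0, 0], [0, 0, 0]]'

```text
time: 10.23
tool_pos: [0.5178, -0.0977, 0.1247]
ee_rot: [[-0.0, -0.257, -0.966], [-0.003, -0.966, 0.257], [-1.0, 0.003, -0.001]]
contact_force: [0.0, -7.9, 3.5]
width: -0.0003
```

Call:
arm_command --dp '[[0, -0.2, 0], [0, -0.4, 0], [0, -0.6, 0], [0, -0.8, 0], [0, -1.0, 0]]' --twist '[[0, 0, 0], [0, 0, 0], [0, 0, 0], [0, 0, 0], [0, 0, 0]]'

```text
time: 10.65
tool_pos: [0.5204, -0.0879, 0.1247]
ee_rot: [[-0.0, -0.257, -0.966], [-0.003, -0.966, 0.257], [-1.0, 0.003, -0.001]]
contact_force: [-0.1, -7.6, 4.0]
width: 0.0001
```

Call:
arm_command --dp '[[0, -0.2, 0], [0, -0.4, 0], [0, -0.6, 0], [0, -0.8, 0], [0, -1.0, 0]]' --twist '[[0, 0, 0], [0, 0, 0], [0, 0, 0], [0, 0, 0], [0, 0, 0]]'

```text
time: 11.07
tool_pos: [0.523, -0.0783, 0.1247]
ee_rot: [[-0.0, -0.257, -0.966], [-0.003, -0.966, 0.257], [-1.0, 0.003, -0.001]]
contact_force: [-0.3, -7.6, 4.3]
width: -0.0
```

Call:
arm_command --dp '[[0, -0.2, 0], [0, -0.4, 0], [0, -0.6, 0], [0, -0.8, 0], [0, -1.0, 0]]' --twist '[[0, 0, 0], [0, 0, 0], [0, 0, 0], [0, 0, 0], [0, 0, 0]]'

```text
time: 11.48
tool_pos: [0.5255, -0.0686, 0.1247]
ee_rot: [[-0.0, -0.257, -0.966], [-0.003, -0.966, 0.257], [-1.0, 0.003, -0.001]]
contact_force: [-0.6, -7.4, 3.7]
width: 0.0002
```

Call:
arm_command --dp '[[0, -0.15, 0], [0, -0.3, 0], [0, -0.45, 0], [0, -0.6, 0], [0, -0.7, 0]]' --twist '[[0, 0, 0], [0, 0, 0], [0, 0, 0], [0, 0, 0], [0, 0, 0]]'

```text
time: 11.9
tool_pos: [0.5273, -0.0618, 0.1247]
ee_rot: [[-0.0, -0.257, -0.966], [-0.003, -0.966, 0.257], [-1.0, 0.003, -0.001]]
contact_force: [-0.2, -7.5, 4.8]
width: -0.0002
```

```bash
python3 -c "
from h import *
cup()
s=snapshot('wrist')
cv2.imwrite('pics/g.png',cv2.cvtColor(s['img'],4))"
```

```text
cup scene ([315, 258, 19, 15, 228], [323.9, 264.8]) slid mm 51.4
cup side ([238, 128, 13, 8, 89], [244.0, 131.5]) slid mm 51.5
```

View pics/g.png

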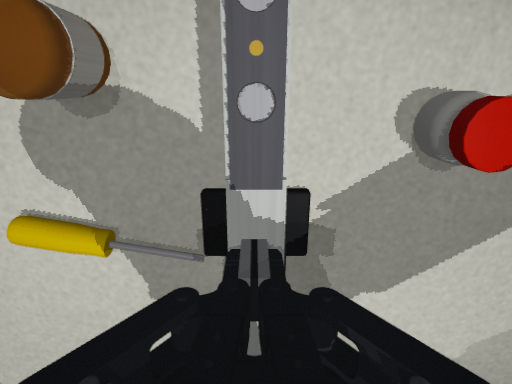

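The wrist view shows the next hole at (256,101), still behind the fingers with no red button visible. I'll work out the remaining distance.

```bash
python3 - <<'E'
from h import *
s=snapshot("wrist");g=s["img"]
u=np.array([np.cos(np.radians(75.2)),np.sin(np.radians(75.2)),0]);b=np.array([.5137,-.1124,0])
m=cv2.inRange(cv2.cvtColor(g,7),125,255);n,l,st,c=cv2.connectedComponentsWithStats(m[70:135,232:282]);print([(st[i].tolist(),c[i]+[232,70]) for i in range(1,n) if st[i][4]>200])
k=l[102-70,256-232];print("remaining mm",[(b-onz(s,*(c[k]+[232,70]),z))@u*1000 for z in(.098,.1)])
print(status.read_state()["tool_pos"])
E
```

```text
[([6, 13, 36, 38, 1026], array([255.26023392, 101.45808967]))]
remaining mm [np.float64(24.867837465790323), np.float64(24.938822599510583)]
[ 0.52737818 -0.06140775  0.12462073]
```

Call:
arm_command --dp '[[0, -0.2, 0], [0, -0.4, 0], [0, -0.6, 0], [0, -0.8, 0], [0, -1.0, 0]]' --twist '[[0, 0, 0], [0, 0, 0], [0, 0, 0], [0, 0, 0], [0, 0, 0]]'

```text
time: 12.52
tool_pos: [0.5298, -0.0522, 0.1246]
ee_rot: [[-0.0, -0.257, -0.966], [-0.003, -0.966, 0.257], [-1.0, 0.003, -0.0]]
contact_force: [-0.8, -7.1, 4.7]
width: 0.0002
```

Call:
arm_command --dp '[[0, -0.15, 0], [0, -0.3, 0], [0, -0.45, 0], [0, -0.6, 0], [0, -0.7, 0]]' --twist '[[0, 0, 0], [0, 0, 0], [0, 0, 0], [0, 0, 0], [0, 0, 0]]'

```text
time: 12.93
tool_pos: [0.5316, -0.0454, 0.1246]
ee_rot: [[-0.0, -0.257, -0.966], [-0.003, -0.966, 0.257], [-1.0, 0.003, -0.0]]
contact_force: [-0.2, -8.0, 3.7]
width: 0.0003
```

Call:
arm_command --dp '[[0, -0.05, 0], [0, -0.1, 0], [0, -0.15, 0], [0, -0.2, 0], [0, -0.25, 0]]' --twist '[[0, 0, 0], [0, 0, 0], [0, 0, 0], [0, 0, 0], [0, 0, 0]]'

```text
time: 13.35
tool_pos: [0.5323, -0.0427, 0.1246]
ee_rot: [[-0.0, -0.257, -0.966], [-0.002, -0.966, 0.257], [-1.0, 0.002, -0.001]]
contact_force: [0.2, -6.0, 3.5]
width: 0.0002
```

Call:
arm_command --dp '[[0, -0.05, 0], [0, -0.1, 0], [0, -0.15, 0], [0, -0.2, 0], [0, -0.2, 0]]' --twist '[[0, 0, 0], [0, 0, 0], [0, 0, 0], [0, 0, 0], [0, 0, 0]]'

```text
time: 13.77
tool_pos: [0.5331, -0.0396, 0.1245]
ee_rot: [[0.001, -0.256, -0.967], [-0.0, -0.967, 0.256], [-1.0, 0.0, -0.001]]
contact_force: [1.3, -2.7, 3.6]
width: -0.0001
```

Call:
arm_command --dp '[[0, -0.04, 0], [0, -0.08, 0], [0, -0.12, 0], [0, -0.12, 0], [0, -0.12, 0]]' --twist '[[0, 0, 0], [0, 0, 0], [0, 0, 0], [0, 0, 0], [0, 0, 0]]'

```text
time: 14.18
tool_pos: [0.5334, -0.0377, 0.1244]
ee_rot: [[0.001, -0.256, -0.967], [0.001, -0.967, 0.256], [-1.0, -0.001, -0.0]]
contact_force: [2.3, -1.3, 3.5]
width: -0.0003
```

The push force has dropped, which suggests the button is springing up. I'll check.

```bash
python3 - <<'E'
from h import *
s=snapshot("wrist");cup();print("red",blobs(s["img"],(0,150,60),(6,255,255),8))
st=status.read_state();print(st["tool_pos"],st["contact_force"])
d=snapshot("side")["img"]
v=np.hstack([s["img"][40:340,106:406],cv2.resize(d[150:300,140:290],(300,300))]);cv2.imwrite("pics/i.png",cv2.cvtColor(v,4))
E
```

```text
cup scene ([320, 269, 20, 16, 253], [329.6, 276.6]) slid mm 75.4
cup side ([242, 122, 11, 8, 74], [246.7, 125.2]) slid mm 76.1
red [([457, 51, 55, 82, 3598], [487.8, 94.2]), ([241, 92, 30, 31, 710], [255.7, 107.4])]
[ 0.5334013  -0.03770814  0.12440226] [2.6310802  0.9198285  3.09099411]
```

View pics/i.png

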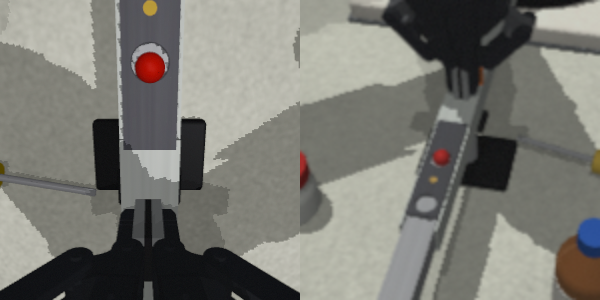

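The red button now stands up in the next hole (left panel (150,67), right panel (441,157)), and the slide measures about 76 mm. I'll lift the fingers clear.

Call:
arm_command --dp '[[-0.15, 0.05, 0], [-0.4, 0.2, 0], [-1.5, 0.5, 0], [-3.5, 0.6, 0], [-6, 0.6, 0]]' --twist '[[0, 0, 0], [0, 0, 0], [0, 0, 0], [0, 0, 0], [0, 0, 0]]'

```text
time: 14.8
tool_pos: [0.5302, -0.0445, 0.1836]
ee_rot: [[-0.005, -0.256, -0.967], [-0.001, -0.967, 0.256], [-1.0, 0.002, 0.004]]
contact_force: [0.2, -0.4, 0.6]
width: 0.0002
```

Call:
arm_command --dp '[[-3, 0, 0], [-5, 0, 0], [-5, 0, 0], [-5, 0, 0], [-5, 0, 0]]' --twist '[[0, 0, 0], [0, 0, 0], [0, 0, 0], [0, 0, 0], [0, 0, 0]]'

```text
time: 15.22
tool_pos: [0.5311, -0.044, 0.2337]
ee_rot: [[-0.002, -0.256, -0.967], [0.0, -0.967, 0.256], [-1.0, 0.0, 0.002]]
contact_force: [0.3, 0.3, -0.2]
width: 0.0002
```

```bash
python3 - <<'E'
from h import *
import pickle
S0=pickle.load(open("s0.pkl","rb"))
s=snapshot("wrist");d=snapshot("side");cup();st=status.read_state();print(st["time"],st["tool_pos"],st["contact_force"])
R=((0,150,60),(6,255,255));print(blobs(d["img"],*R),blobs(s["img"],*R))
r=[b for b in blobs(d["img"],*R) if 195<b[1][0]<220];w=min(blobs(s["img"],*R),key=lambda b:abs(b[1][0]-256));print("button",tri(px2ray(d,*r[0][1]),px2ray(s,*w[1])),"start .5139 -.1126 .105")
Y=((20,150,120),(32,255,255));B=((105,150,60),(125,255,255))
for n in (d,S0["side"]): print("driver/bottle/jar",max(blobs(n["img"],*Y))[1],max(blobs(n["img"],*B),key=lambda b:b[0][4])[1],max(blobs(n["img"],(0,150,80),(5,255,255)),key=lambda b:b[0][4])[1])
E
```

```text
cup scene ([320, 269, 20, 16, 251], [329.5, 276.7]) slid mm 75.5
cup side ([240, 121, 13, 9, 75], [246.6, 125.4]) slid mm 75.3
15.4167 [ 0.53119007 -0.04405224  0.23327449] [-0.14717198 -0.3307143   0.02326842]
[([117, 224, 27, 24, 513], [130.2, 235.3]), ([207, 225, 7, 7, 41], [210.2, 228.0])] [([384, 73, 55, 51, 2229], [411.1, 97.9]), ([246, 100, 16, 17, 220], [253.7, 108.2])]
button (array([ 0.51415913, -0.11047259,  0.10267478]), np.float64(0.00014488406725190198)) start .5139 -.1126 .105
driver/bottle/jar [309.4, 235.1] [286.8, 268.3] [129.4, 234.8]
driver/bottle/jar [307.3, 234.5] [286.7, 268.4] [129.4, 233.5]
```

```bash
python3 -c "
from h import *
print(ticket.job_done())"
```

```text
the job is handed in; nothing more can be done
None
```

The button is up in the very next hole, about 76 mm along, and I handed the job in at about 15.4 s of robot time; it returned no verdict.

I pressed the button flush with the shut fingertips and pushed the tube by the orange stop. I stopped when the push force fell from about 7 N to 1 N as the button sprang up, then lifted the fingers clear.

**Forces:** The vertical and push readings peaked at about 6 N and 8 N. These are read once at the end of each move, so a brief peak in between could be missed.

**Slide:** The cup measured 75.3 mm (side) and 75.5 mm (scene) after I lifted clear. Before the move I had estimated the next hole 75.8 mm behind the button.

**Button:** In the side view it sits at the same pixel and size as when it was out at the start. Triangulating gave its top at 102.7 mm, against 105 mm measured the same way at the start; I put that down to the 2 mm calibration and the different view. I relied on the side-view match, so the height above the tube was not confirmed to the millimetre.

**Loose objects:** The bottle's mark moved 0.1 px and the jar's 1.3 px. The screwdriver's moved about 2 px (roughly 4 mm), probably from changed shadows, since nothing went near it.

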